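# Move a recorder's disk set to the new enclosure, bay for bay

## Robot

A 7-joint arm with a two-finger parallel gripper is mounted at the origin on a cart in front of the work surface, level with it; the furniture and walls round the work are solid. World frame = base frame: x ahead of the robot, y to its left, z up, the work surface at z = 0. Lengths are in m, angles in rad, forces in N, time in s.
With the tool pointing down it reaches from about 0.4 to 0.875 m from the base axis. Payload 6.5 kg.
Tool frame: the origin (TCP) lies at the very end of the fingers, on their centre line; the grasp point (between the pads) lies manip.grip_depth behind it (manip.grip_depth is the distance from the TCP to the grasp point, in m); z points along the fingers, y is the direction in which the jaws open and shut (so a half turn about z gives the same grasp; the last joint's range is limited). The gripper opens to 88 mm and grips with 3 to 60 N. Pads are 18 mm wide; open, the fingers measure 123 mm over their backs; the gripper's body (75 mm by 187 mm) begins 45 mm behind the grasp point.
Start: joints at [1.275, 0.536, -0.004, 1.538, 0.003, 1.067, -0.071], TCP at [0.148, -0.633, 0.239] pointing down, gripper open.
Joint ranges: [-2.7, 2.7], [-0.37, 2.16], [-1.27, 1.26], [0.24, 2.4], [-1.31, 4.45], [0.19, 1.91], [-2.76, 2.76]. Speed limits (rad/s): [2.39, 2.39, 3.14, 3.14, 3.14, 3.14, 3.14].

## Interface

Orientations are given as a 3x3 rotation matrix whose columns are the frame's x, y, z axes.
In Python, from station import manip gives the robot as it stands.
- The arm moves only by the tool send_rows, never from a script. Its argument "rows" is a list that holds one entry, the list of rows, each a list of 4 numbers: the shift along the tool's x, y, z in cm, then the turn about the tool's z in rad. In form: [[[tx, ty, tz, yaw], ...]]. A call has 1 to 20 rows; each row is the pose to reach, as a shift and turn from the pose measured when the call began, along the tool's axes at that moment; what a row does not reach only later rows make up. A row lasts 1/8 s, in which the tool goes at most 62.5 mm and 10.7 degrees, less where a joint would pass 70% of its speed; a pose out of reach is approached as far as the arm can. A call with a gripper value outside its range is refused whole. "jaw" is the opening in per cent of the stroke, from 0 (shut) to 100 (fully open), set as the call begins (left out, the last holds). The fingers move at their own pace and stop on an object; the grip force is fixed at half the most. Time passes only in rows, so rows that repeat a pose let the fingers close. It gives the time, the measured TCP pose, the force and the opening at its end, in the units of the state.
- manip.get_state(): the state, without advancing time (a new reading comes with each control period).
- manip.read_camera(name): name is "scene" or "top"; returns the picture (480x640x3 uint8, red, green, blue); there is no depth.
- manip.camera_params(name): a dict with "fx", "fy", "cx", "cy" (pixels), "D" ([k1, k2, p1, p2, k3] as OpenCV has them; the pictures are not rectified), "xyz" and "rotation" of the camera in the world. Camera axes: x right, y down, z forward; pixel columns grow to the right and rows downward; lengths in m; the calibration is good to about 2 mm. A picture is of the moment at which its call begins. camera_params takes no time and is no camera call.
- manip.job_done(): hands the job in, once; it reports no verdict.
The state is a dict: "clock": time; "joint_pos": joint angles; "dq": joint speeds; "effort": joint torques, N m; "tool_pos": TCP position; "tool_rot": TCP orientation; "force": force on the tool from outside, world axes, zero at the start; "ft_torque": the same for the moment, N m; "opening": finger opening in m.
Only numpy, scipy, OpenCV 4.12 (cv2) and the standard library are available. Lean on these libraries where they do the work, as an engineer would, in place of code of your own. Each camera call takes 0.05 s, during which the arm holds its last target.

## Task

Move the four disk cartridges from the old grey enclosure to the empty white one, each into the bay of the same number; on both, bay 1 is the slot next to the end with the round power button. Take one cartridge at a time so the set cannot get mixed up, lower each gently without dropping it until it stands fully down in its slot, and leave the mug, the dome camera and the small carton where they are.

Things in the scene. Friction and masses are not known exactly. Their poses are not given: they have to be found in the camera images.
- disk_a: disk cartridge 70 x 15 x 100 mm (x, y, z), 0.17 kg: aluminium, black ribbed grip on top, labelled faces. The four look alike; only the bay each stands in at the start tells them apart, and that varies. Origin: centre of its underside, z up. Grip it across the 15 mm; it fits either way round. Neighbours leave 35 mm free: open the fingers part way, about 40 mm.
- disk_b: disk cartridge 70 x 15 x 100 mm (x, y, z), 0.17 kg: aluminium, black ribbed grip on top, labelled faces. The four look alike; only the bay each stands in at the start tells them apart, and that varies. Origin: centre of its underside, z up. Grip it across the 15 mm; it fits either way round. Neighbours leave 35 mm free: open the fingers part way, about 40 mm.
- disk_c: disk cartridge 70 x 15 x 100 mm (x, y, z), 0.17 kg: aluminium, black ribbed grip on top, labelled faces. The four look alike; only the bay each stands in at the start tells them apart, and that varies. Origin: centre of its underside, z up. Grip it across the 15 mm; it fits either way round. Neighbours leave 35 mm free: open the fingers part way, about 40 mm.
- disk_d: disk cartridge 70 x 15 x 100 mm (x, y, z), 0.17 kg: aluminium, black ribbed grip on top, labelled faces. The four look alike; only the bay each stands in at the start tells them apart, and that varies. Origin: centre of its underside, z up. Grip it across the 15 mm; it fits either way round. Neighbours leave 35 mm free: open the fingers part way, about 40 mm.
- old_dock: grey 4-slot top-loading enclosure, fixed; full at the start. Origin: on the table under the middle of the row of slots (row along y). Control end with round power button at +y. Bays 1, 2, 3, 4 at y = 75, 25, -25, -75 mm, x = 0. Body x +-50, y -104 to +134, rim 52 mm high. Slot 74 (x) by 18 (y) mm, floor at z = 14 mm: a seated cartridge's underside; its top then is at z = 114 mm.
- new_dock: white 4-slot enclosure, fixed, empty at the start. Same size and axes as the old one: control end with round power button at +y, bays 1, 2, 3, 4 at y = 75, 25, -25, -75 mm, slot floor at z = 14 mm. Turned about: its button end points the other way from the old one's. 1 to 4 dots on the -x rim mark the bays; slot mouths flare 6 mm each side, 8 mm deep.
- mug: bystander: white striped mug, 86 mm across, 90 mm high. Origin: centre of its underside (handle included).
- dome_camera: bystander: small dome camera, white 72 mm foot with a dark dome, 54 mm high. Origin: centre of its underside.
- small_carton: bystander: small printed carton 62 x 88 x 45 mm. Origin: centre of its underside.

How it is judged:
By the outcome, as a careful person would: the job done as asked, in the order asked, and still so for the second after the job is handed in, with the robot touching nothing.
It also fails if it takes over 96 s, if anything falls off the work surface, if the arm or the gripper's body presses on something with over 40 N, if the wrist force passes 120 N, or if a joint passes its speed limit or range.

## Working session

There is one attempt and no reset: what is moved stays moved. The work goes in short steps, Python scripts to look and compute and a tool call to move; the robot and the scene stay as the last step left them, time stands still between calls to the robot, and variables do not carry over. Pictures are saved under pics/ and viewed, and the job is handed in when it is done.

Besides the shell and the picture viewer there is one more tool, called as name(argument=value, ...), one argument or row to a line, values as JSON. send_rows: Moves the arm, as the interface text tells. Its arguments: {"type":"object","properties":{"rows":{"type":"array"},"jaw":{"type":"number"}},"required":["rows"]}

```bash
ls; mkdir -p pics
python3 - <<'E'
from station import manip
import cv2
for n in ["scene","top"]:
    im=manip.read_camera(n); cv2.imwrite(f"pics/{n}0.png",im[:,:,::-1]); p=manip.camera_params(n); print(n,p)
print(manip.get_state(), manip.grip_depth)
E
```

```text
pics
scene {'fx': 532.3188410963336, 'fy': 532.3188410963336, 'cx': 324.540638264294, 'cy': 241.68758633347664, 'D': array([-0.16292291,  0.        ,  0.        ,  0.        ,  0.        ]), 'xyz': array([0.05488707, 0.90475369, 0.96477398]), 'rotation': array([[-8.61685872e-01, -3.33498357e-01,  3.82460854e-01],
       [-5.07441345e-01,  5.67590055e-01, -6.48340043e-01],
       [-8.60638108e-04, -7.52741905e-01, -6.58315186e-01]])}
top {'fx': 465.02481725489656, 'fy': 465.02481725489656, 'cx': 318.94923035099646, 'cy': 249.2662438820074, 'D': array([-0.11047168,  0.        ,  0.        ,  0.        ,  0.        ]), 'xyz': array([ 0.50389734, -0.02954376,  1.15499121]), 'rotation': array([[ 0.01147168, -0.99742831,  0.07074723],
       [-0.99985842, -0.01057103,  0.01309181],
       [-0.01231027, -0.0708874 , -0.99740836]])}
{'clock': 0.1, 'joint_pos': array([ 1.27481812,  0.53709921, -0.00442548,  1.53876986,  0.00259166,
        1.0673289 , -0.07123387]), 'dq': array([-0.00038067, -0.00214213,  0.00059661, -0.00277155, -0.00015608,
        0.00163241,  0.00133857]), 'effort': array([ 3.41968378e-03, -5.72071910e+01,  9.94368754e-01, -2.52228159e+01,
       -5.61128848e-02,  1.34275906e-02,  1.70263240e-05]), 'tool_pos': array([ 0.1478969 , -0.6323689 ,  0.23792286]), 'tool_rot': array([[ 9.73711781e-01,  2.27783098e-01, -4.77922998e-04],
       [ 2.27783569e-01, -9.73710591e-01,  1.52653641e-03],
       [-1.17639492e-04, -1.59526949e-03, -9.99998721e-01]]), 'force': array([ 0.35146351, -0.16854331,  0.25007191]), 'ft_torque': array([ 0.0727555 ,  0.05082656, -0.03539688]), 'opening': 0.08770801474787322} 0.0187
```

View pics/scene0.png

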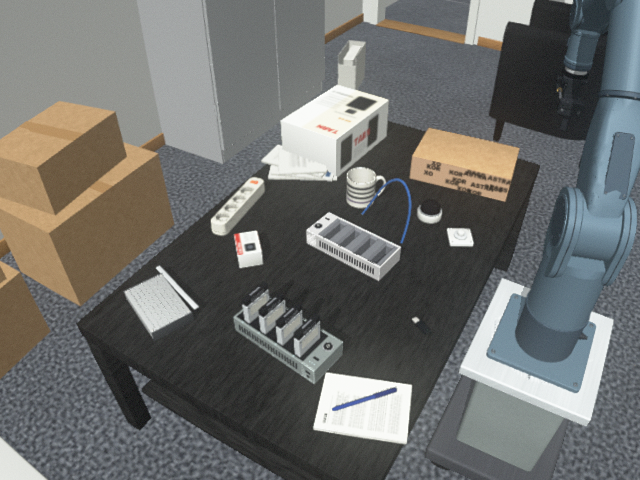

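View pics/top0.png

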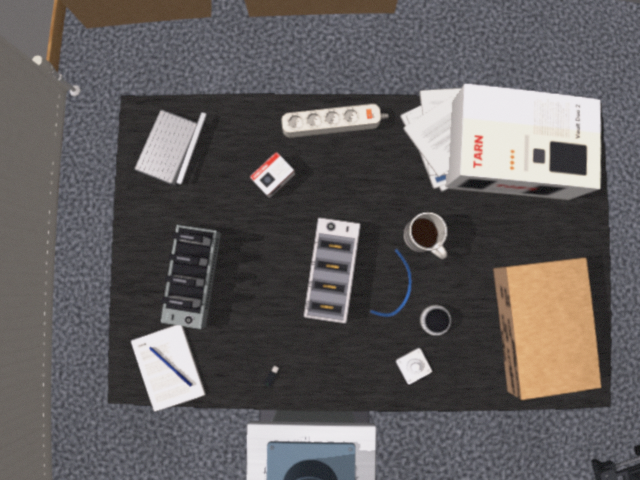

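The top view shows the old dock around (190,277) with its button at (189,320), on the robot's side. The white dock is around (332,270) with its button at (331,226), on the far side. The mug is at (427,232), the dome at (436,320) and the carton at (272,175). I'll zoom in next.

Run:
```python
import cv2
t=cv2.imread("pics/top0.png"); s=cv2.imread("pics/scene0.png")
a=cv2.resize(t[210:340,150:230],None,fx=4.5,fy=4.5,interpolation=cv2.INTER_CUBIC)
b=cv2.resize(t[210:340,290:370],None,fx=4.5,fy=4.5,interpolation=cv2.INTER_CUBIC)
cv2.imwrite("pics/topz.png",cv2.hconcat([a,b]))
a=s[280:385,225:350];b=s[205:285,300:410]
cv2.imwrite("pics/scz.png",cv2.resize(s[200:385,225:410],None,fx=3.2,fy=3.2,interpolation=cv2.INTER_CUBIC))
```

```text
(no output)
```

View pics/topz.png

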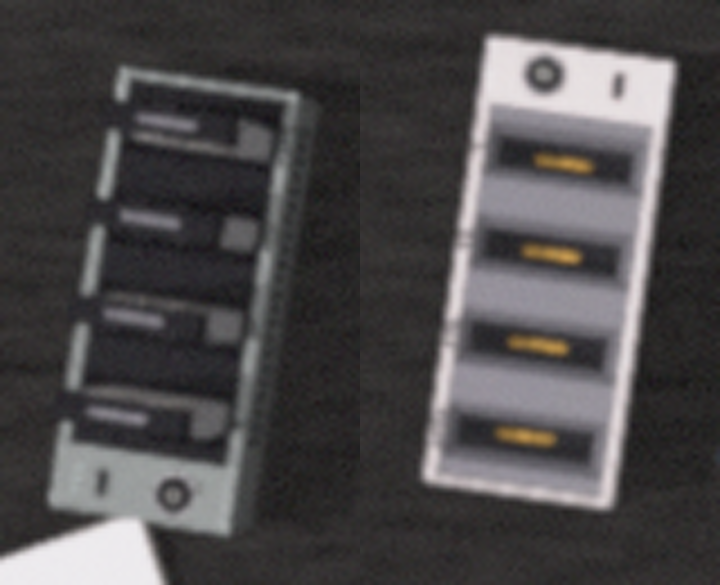

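View pics/scz.png

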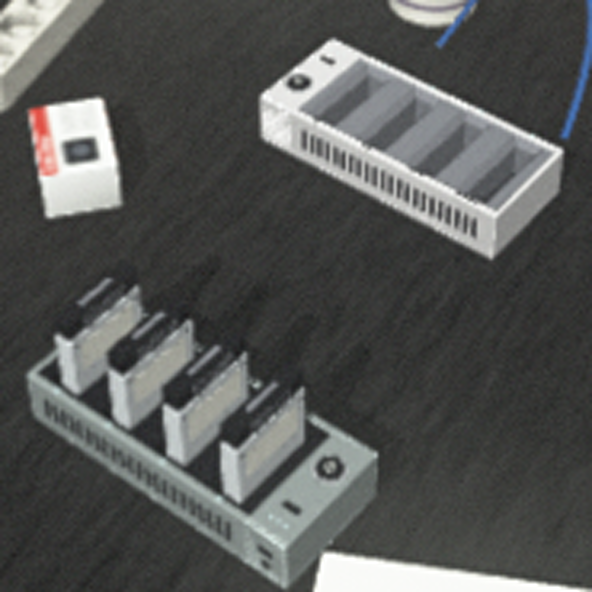

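```bash
cat > h.py <<'E'
import numpy as np, cv2
from station import manip
def ray(n,uv,z):
    p=manip.camera_params(n); K=np.array([[p['fx'],0,p['cx']],[0,p['fy'],p['cy']],[0,0,1]])
    q=cv2.undistortPoints(np.array(uv,float).reshape(-1,1,2),K,np.array(p['D'])).reshape(-1,2)
    d=np.c_[q,np.ones(len(q))]@np.array(p['rotation']).T
    o=np.array(p['xyz']); t=(z-o[2])/d[:,2]
    return (o+d*t[:,None])[:,:2]
def proj(n,P):
    p=manip.camera_params(n); K=np.array([[p['fx'],0,p['cx']],[0,p['fy'],p['cy']],[0,0,1]])
    R=np.array(p['rotation']).T; t=-R@np.array(p['xyz'])
    return cv2.projectPoints(np.array(P,float),cv2.Rodrigues(R)[0],t,K,np.array(p['D']))[0].reshape(-1,2)
def fit(M,W):
    M=np.array(M);W=np.array(W);mc=M.mean(0);wc=W.mean(0);A=M-mc;B=W-wc
    th=np.arctan2((A[:,0]*B[:,1]-A[:,1]*B[:,0]).sum(),(A*B).sum())
    R=np.array([[np.cos(th),-np.sin(th)],[np.sin(th),np.cos(th)]])
    t=wc-R@mc; return th,t,np.linalg.norm((M@R.T+t)-W,axis=1)
E
python3 - <<'E'
from h import *
np.set_printoptions(precision=4,suppress=True)
T=lambda a,ox:[(ox+x/4.5-.39,210+y/4.5-.39) for x,y in a]
S=lambda a:[(225+x/3.2-.34,200+y/3.2-.34) for x,y in a]
# model (dock): A=(+50,-104) B=(-50,-104) C=(-50,134) D=(50,134)
m={'A':(.05,-.104),'B':(-.05,-.104),'C':(-.05,.134),'D':(.05,.134)}
# old: +x=left in top image, +y=down
ot=ray('top',T([(120,66),(302,92),(237,536),(49,507)],150),.052)
# new: +y up, +x = right
nt=ray('top',T([(610,508),(421,484),(489,35),(677,60)],70+220-80),.052)
E
python3 - <<'E'
from h import *
np.set_printoptions(precision=4,suppress=True)
T=lambda a,ox:[(ox+x/4.5-.39,210+y/4.5-.39) for x,y in a]
S=lambda a:[(225+x/3.2-.34,200+y/3.2-.34) for x,y in a]
m={'A':(.05,-.104),'B':(-.05,-.104),'C':(-.05,.134),'D':(.05,.134)}
M=[m[k] for k in 'ABCD']
ot=ray('top',T([(120,66),(302,92),(237,536),(49,507)],150),.052)
nt=ray('top',T([(x-360,y) for x,y in [(610,508),(421,484),(489,35),(677,60)]],290),.052)
for n,W in (('old',ot),('new',nt)):
    print(n,W,[np.linalg.norm(W[i]-W[i-1]) for i in range(4)],fit(M,W))
# scene: new: C/B far side? print projection of top corners
ns=ray('scene',S([(493,214),(564,150),(335,40),(262,97)]),.052)
print('scene new pts',ns)
os_=ray('scene',S([(28,378),(288,547),(379,453)]),.052); print('scene old',os_)
E
```

```text
old [[0.6392 0.3313]
 [0.6258 0.2313]
 [0.3895 0.2606]
 [0.4025 0.3632]] [np.float64(0.23884912029503252), np.float64(0.10088348733460485), np.float64(0.2381302532161585), np.float64(0.10341391311984625)] (np.float64(1.4422629744306403), array([0.5291, 0.2947]), array([0.0006, 0.0004, 0.0017, 0.0017]))
new [[ 0.4097 -0.0789]
 [ 0.4211  0.0203]
 [ 0.6585 -0.0126]
 [ 0.6462 -0.1125]] [np.float64(0.23884071556733635), np.float64(0.09984869661334564), np.float64(0.23972487544491836), np.float64(0.10068091827018481)] (np.float64(-1.7071962921406545), array([ 0.519 , -0.0439]), array([0.0007, 0.0018, 0.0001, 0.0015]))
scene new pts [[ 0.422   0.0184]
 [ 0.4052 -0.0778]
 [ 0.637  -0.1085]
 [ 0.6508 -0.0108]]
scene old [[0.6301 0.3345]
 [0.3984 0.363 ]
 [0.3852 0.2665]]
```

Run:
```python
from h import *
np.set_printoptions(precision=4,suppress=True)
s=cv2.imread("pics/scene0.png");t=cv2.imread("pics/top0.png")
# mask/contour for new dock in top
g=t[205:340,295:370].astype(int); mk=((g.min(2)>100)&(g.max(2)-g.min(2)<45)).astype(np.uint8)
mk=cv2.morphologyEx(mk,cv2.MORPH_CLOSE,np.ones((7,7)))
c=max(cv2.findContours(mk,0,2)[0],key=cv2.contourArea); r=cv2.boxPoints(cv2.minAreaRect(c))+[295,205]
W=ray('top',r,.052); print('new box',W,W.mean(0),np.linalg.norm(W[0]-W[1]),np.linalg.norm(W[1]-W[2]))
# gold contacts
hsv=cv2.cvtColor(t[205:340,295:370],cv2.COLOR_BGR2HSV)
gm=cv2.inRange(hsv,(12,110,100),(35,255,255)); n,l,st,ce=cv2.connectedComponentsWithStats(gm)
for i in range(1,n):
    if st[i,4]>8: print('gold',ce[i]+[295,205],st[i,4],ray('top',[ce[i]+[295,205]],.014),ray('top',[ce[i]+[295,205]],.03))
D={'old':(1.4423,.5291,.2947),'new':(-1.7072,.519,-.0439)}
up=4
S=cv2.resize(s[200:385,225:410],None,fx=up,fy=up,interpolation=cv2.INTER_CUBIC)
T=cv2.resize(t[210:340,150:370],None,fx=3.6,fy=3.6,interpolation=cv2.INTER_CUBIC)
for n,(th,x,y) in D.items():
    R=np.array([[np.cos(th),-np.sin(th)],[np.sin(th),np.cos(th)]])
    def draw(M,z,col):
        P=np.c_[np.array(M)@R.T+[x,y],np.full(len(M),z)]
        a=(proj('scene',P)-[225,200]+.5)*up-.5; cv2.polylines(S,[np.int32(a)],True,col,1)
        b=(proj('top',P)-[150,210]+.5)*3.6-.5; cv2.polylines(T,[np.int32(b)],True,col,1)
    draw([(.05,-.104),(-.05,-.104),(-.05,.134),(.05,.134)],.052,(0,0,255))
    for yb in (.075,.025,-.025,-.075):
        if n=='old': draw([(.035,yb-.0075),(-.035,yb-.0075),(-.035,yb+.0075),(.035,yb+.0075)],.114,(0,255,0))
        else: draw([(.037,yb-.009),(-.037,yb-.009),(-.037,yb+.009),(.037,yb+.009)],.044,(0,255,0))
    print(n,[R@[0,yb]+[x,y] for yb in (.075,.025,-.025,-.075)])
cv2.imwrite("pics/ovs.png",S[:600]);cv2.imwrite("pics/ovt.png",T);print(S.shape)
cv2.imwrite("pics/ovs.png",cv2.resize(S,(600,600),interpolation=cv2.INTER_AREA))
```

```text
new box [[ 0.4212  0.0214]
 [ 0.6601 -0.0096]
 [ 0.6463 -0.1128]
 [ 0.408  -0.0804]] [ 0.5339 -0.0453] 0.24090472317662193 0.10406419615289626
gold [335.3 245.9] 30 [[ 0.5936 -0.0547]] [[ 0.5923 -0.0544]]
gold [332.7143 266.1143] 35 [[ 0.5438 -0.0488]] [[ 0.5432 -0.0485]]
gold [329.7429 286.3143] 35 [[ 0.4942 -0.042 ]] [[ 0.4944 -0.0419]]
gold [326.4857 306.5429] 35 [[ 0.4448 -0.0346]] [[ 0.4456 -0.0345]]
old [array([0.4547, 0.3043]), array([0.5043, 0.2979]), array([0.5539, 0.2915]), array([0.6035, 0.2851])]
new [array([ 0.5933, -0.0541]), array([ 0.5438, -0.0473]), array([ 0.4942, -0.0405]), array([ 0.4447, -0.0337])]
(740, 740, 3)
```

View pics/ovs.png

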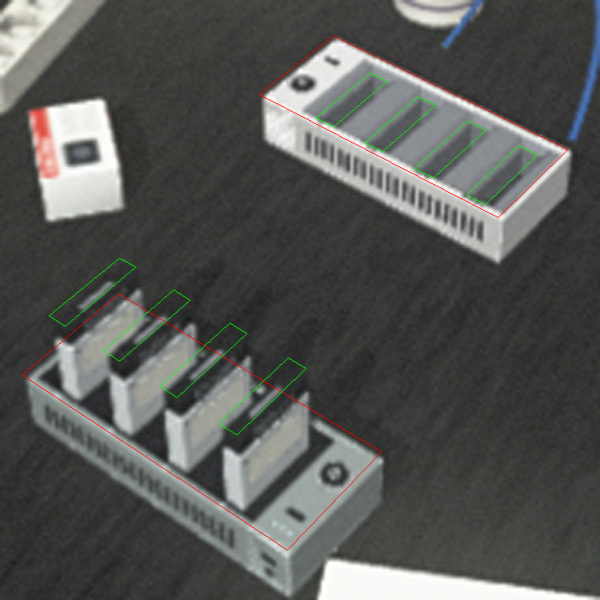

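View pics/ovt.png

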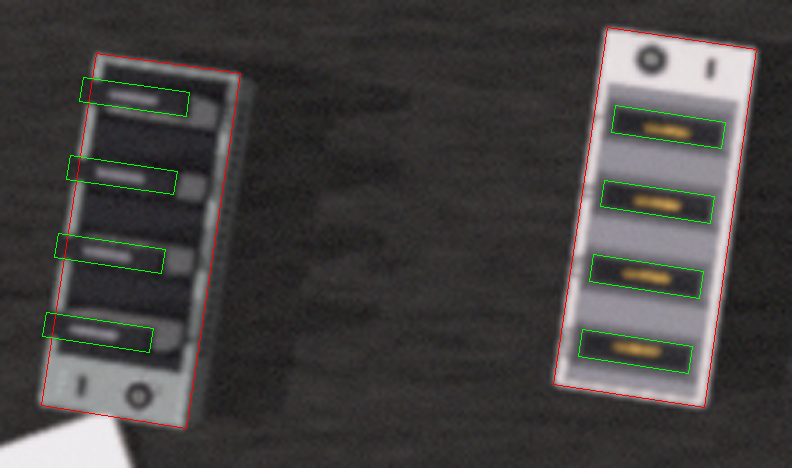

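Both views agree. Projecting the top-view fit into the scene view matches the rims to about 1–2 px, and the gold contacts fall within 1 mm of the predicted new bays. The bay centres are usable, so I'll start moving.

```bash
cat >> h.py <<'E'
OLD={1:(.4547,.3043),2:(.5043,.2979),3:(.5539,.2915),4:(.6035,.2851)}
NEW={1:(.5934,-.0544),2:(.5438,-.0478),3:(.4943,-.0411),4:(.4447,-.0340)}
YAW=-7.6 # deg, world angle of tool y
def to(*pts):
    s=manip.get_state();R=np.array(s['tool_rot']);p=np.array(s['tool_pos'])
    ya=np.degrees(np.arctan2(R[1,1],R[0,1])); d=(YAW-ya+180)%360-180
    print('t',round(s['clock'],2),'tcp',np.round(p,4),'open',round(s['opening'],4),'F',np.round(s['force'],1),'yaw row',round(-np.radians(d),3))
    for q in pts: print(q,'->',np.round(R.T@(np.array(q)-p)*100,2))
E
python3 -c "
from h import *
to((.2,-.6,.32),(.45,-.2,.32),(.45,.1,.28),(*OLD[1],.2))"
```

```text
t 0.1 tcp [ 0.1479 -0.6324  0.2379] open 0.0877 F [ 0.4 -0.2  0.3] yaw row -1.208
(0.2, -0.6, 0.32) -> [ 5.81 -1.98 -8.21]
(0.45, -0.2, 0.32) -> [ 39.26 -35.23  -8.16]
(0.45, 0.1, 0.28) -> [ 46.1  -64.44  -4.11]
(0.4547, 0.3043, 0.2) -> [ 51.21 -84.21   3.92]
```

send_rows(
  rows=[
    [[0,0,-5,0],[4,-2,-8.2,0],[8,-5.5,-8.2,0],[12,-9.5,-8.2,-0.15],[16,-13.5,-8.2,-0.3],[20,-17.5,-8.2,-0.45],[24,-21.5,-8.2,-0.6],[28,-25.5,-8.2,-0.75],[33,-29.5,-8.2,-0.9],[37,-33.5,-8.2,-1.05],[39.3,-38,-8.2,-1.2],[40.8,-44,-8.2,-1.208],[42.2,-50,-8,-1.208],[43.6,-56,-6.5,-1.208],[45,-62,-4,-1.208],[46.5,-68,-2,-1.208],[48.3,-74,0,-1.208],[50,-80,2,-1.208],[51.2,-84.2,3.5,-1.208],[51.2,-84.2,3.9,-1.208]],
  ],
  jaw=38,
)

```text
clock: 2.6
tool_pos: [0.4521, 0.3089, 0.1988]
tool_rot: [[0.125, 0.992, -0.004], [0.992, -0.125, 0.004], [0.003, -0.004, -1.0]]
force: [0.2, -0.7, -0.3]
opening: 0.0337
```

```bash
python3 -c "
from h import *
to((*OLD[1],.15),(*OLD[1],.078),(*OLD[1],.24))
cv2.imwrite('pics/t1.png',manip.read_camera('top')[200:350,130:290,::-1].repeat(4,0).repeat(4,1))
cv2.imwrite('pics/s1.png',manip.read_camera('scene')[180:390,190:410,::-1].repeat(2,0).repeat(2,1))"
```

```text
t 2.6 tcp [0.4521 0.3089 0.1988] open 0.0337 F [ 0.2 -0.7 -0.3] yaw row 0.007
(0.4547, 0.3043, 0.15) -> [-0.44  0.34  4.88]
(0.4547, 0.3043, 0.078) -> [-0.47  0.37 12.08]
(0.4547, 0.3043, 0.24) -> [-0.42  0.3  -4.12]
```

View pics/s1.png

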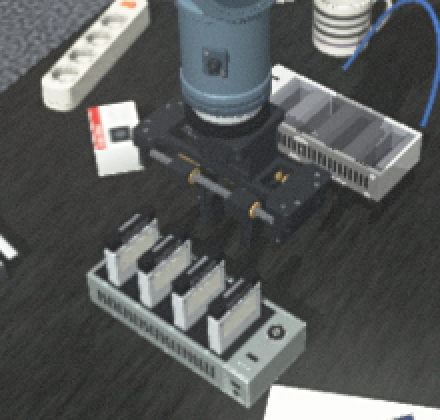

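The gripper is above bay 1, seen at (228,235) in the crop, with the fingers open to 34 mm. I'll correct the sideways offset and go down to just above the cartridge top.

send_rows(
  rows=[
    [[-0.4,0.3,1,0.007],[-0.45,0.35,3,0.007],[-0.45,0.35,5.5,0.007],[-0.45,0.35,7,0.007],[-0.45,0.35,7.5,0.007],[-0.45,0.35,7.5,0.007],[-0.45,0.35,7.5,0.007]],
  ],
)

```text
clock: 3.58
tool_pos: [0.457, 0.2992, 0.1249]
tool_rot: [[0.138, 0.99, -0.001], [0.99, -0.138, 0.001], [0.001, -0.001, -1.0]]
force: [-0.5, -0.4, 0.2]
opening: 0.0336
```

```bash
python3 -c "
from h import *
to((*OLD[1],.078),(*OLD[1],.24))
s=manip.get_state();p=s['tool_pos']
cv2.imwrite('pics/s2.png',cv2.resize(manip.read_camera('scene')[260:390,225:355,::-1],None,fx=4.5,fy=4.5,interpolation=2))
print((proj('scene',[p])-[225,260])*4.5)"
```

```text
t 3.58 tcp [0.457  0.2992 0.1249] open 0.0336 F [-0.5 -0.4  0.2] yaw row -0.006
(0.4547, 0.3043, 0.078) -> [ 0.47 -0.29  4.69]
(0.4547, 0.3043, 0.24) -> [  0.48  -0.31 -11.51]
[[364.33060844 252.97335671]]
```

View pics/s2.png

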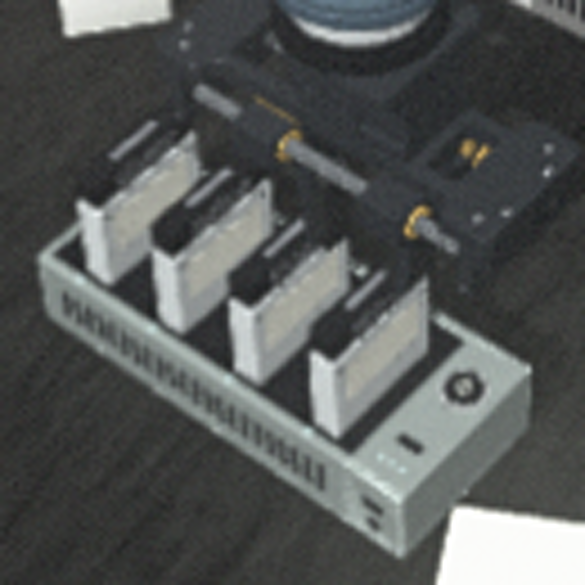

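The fingers hang behind the cartridge top at about (370–400,260). The reading overshot its target by about 5 mm, so I'll hold and see whether it settles.

send_rows(
  rows=[
    [[0,0,0,0],[0,0,0,0]],
  ],
)

```text
clock: 3.88
tool_pos: [0.4572, 0.2993, 0.1252]
tool_rot: [[0.138, 0.99, -0.001], [0.99, -0.138, 0.001], [0.001, -0.001, -1.0]]
force: [-0.0, 0.0, 0.6]
opening: 0.0333
```

```bash
python3 -c "
from h import *
to((*OLD[1],.078),(*OLD[1],.24))
s=manip.get_state();print(s['dq'].round(4))"
```

```text
t 3.88 tcp [0.4572 0.2993 0.1252] open 0.0333 F [-0.   0.   0.6] yaw row -0.006
(0.4547, 0.3043, 0.078) -> [ 0.45 -0.31  4.72]
(0.4547, 0.3043, 0.24) -> [  0.47  -0.33 -11.48]
[-0.0025  0.0029  0.0007  0.0005  0.0002 -0.0001 -0.0007]
```

send_rows(
  rows=[
    [[0.45,-0.3,0,-0.006],[0.45,-0.3,0,-0.006],[0.45,-0.3,0,-0.006]],
  ],
)

```text
clock: 4.25
tool_pos: [0.4548, 0.3043, 0.1252]
tool_rot: [[0.132, 0.991, -0.001], [0.991, -0.132, 0.001], [0.001, -0.001, -1.0]]
force: [-0.1, -0.5, -0.7]
opening: 0.0339
```

```bash
python3 -c "
from h import *
to((*OLD[1],.078),(*OLD[1],.24))
s=manip.get_state();print(s['dq'].round(4))"
```

```text
t 4.25 tcp [0.4548 0.3043 0.1252] open 0.0339 F [-0.1 -0.5 -0.7] yaw row 0.0
(0.4547, 0.3043, 0.078) -> [-0.01 -0.    4.72]
(0.4547, 0.3043, 0.24) -> [ 1.000e-02 -2.000e-02 -1.148e+01]
[ 0.0041 -0.0005  0.0012  0.0015 -0.     -0.0002 -0.0015]
```

send_rows(
  rows=[
    [[0,0,1,0],[0,0,2,0],[0,0,3,0],[0,0,4,0],[0,0,4.7,0],[0,0,4.7,0],[0,0,4.7,0]],
  ],
)

```text
clock: 5.12
tool_pos: [0.4549, 0.3045, 0.0784]
tool_rot: [[0.132, 0.991, -0.0], [0.991, -0.132, 0.001], [0.001, -0.001, -1.0]]
force: [0.4, 0.3, -0.1]
opening: 0.0339
```

```bash
python3 -c "
from h import *
to((*OLD[1],.078),(*OLD[1],.24))
cv2.imwrite('pics/s3.png',cv2.resize(manip.read_camera('scene')[260:390,225:355,::-1],None,fx=4.5,fy=4.5,interpolation=2))
"
```

```text
t 5.12 tcp [0.4549 0.3045 0.0784] open 0.0339 F [ 0.4  0.3 -0.1] yaw row 0.0
(0.4547, 0.3043, 0.078) -> [-0.03 -0.01  0.04]
(0.4547, 0.3043, 0.24) -> [-1.000e-02 -2.000e-02 -1.616e+01]
```

View pics/s3.png

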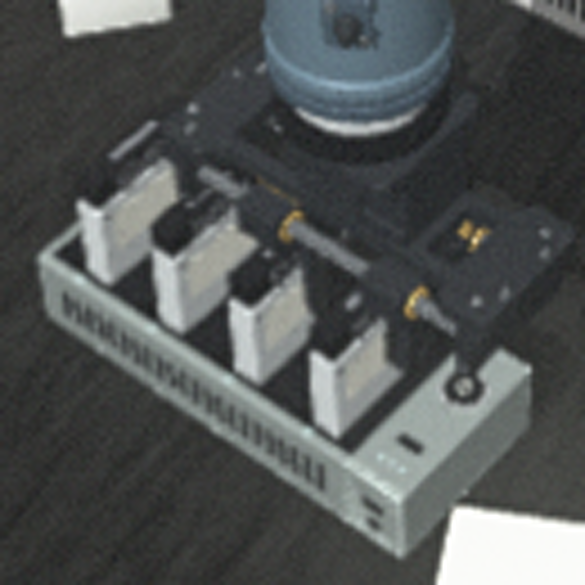

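The fingers straddle the bay 1 cartridge with no contact force. Closing now, with a small test lift.

send_rows(
  rows=[
    [[0,0,0,0],[0,0,0,0],[0,0,0,0],[0,0,0,0]],
  ],
  jaw=0,
)

```text
clock: 5.68
tool_pos: [0.455, 0.3047, 0.0787]
tool_rot: [[0.132, 0.991, 0.0], [0.991, -0.132, 0.002], [0.002, -0.0, -1.0]]
force: [-1.1, -0.4, 2.1]
opening: 0.0147
```

```bash
python3 -c "
from h import *
to((*OLD[1],.24),(*NEW[1],.24))
"
```

```text
t 5.67 tcp [0.455  0.3047 0.0787] open 0.0147 F [-1.1 -0.4  2.1] yaw row 0.0
(0.4547, 0.3043, 0.24) -> [ -0.02  -0.02 -16.13]
(0.5934, -0.0544, 0.24) -> [-33.74  18.46 -16.19]
```

send_rows(
  rows=[
    [[0,0,-1,0],[0,0,-2.5,0],[0,0,-5,0],[0,0,-9,0],[0,0,-13,0],[-2,1,-15.5,0],[-5,2.7,-16.2,0],[-9,4.9,-16.2,0],[-13,7.1,-16.2,0],[-17,9.3,-16.2,0],[-21,11.5,-16.2,0],[-25,13.7,-16.2,0],[-29,15.9,-16.2,0],[-32,17.5,-16.2,0],[-33.7,18.4,-16.2,0],[-33.7,18.4,-16.2,0],[-33.7,18.4,-16.2,0],[-33.7,18.4,-16.2,0]],
  ],
)

```text
clock: 7.92
tool_pos: [0.5925, -0.052, 0.2404]
tool_rot: [[0.13, 0.992, -0.0], [0.992, -0.13, 0.002], [0.002, -0.0, -1.0]]
force: [0.3, 0.9, -2.1]
opening: 0.0148
```

```bash
python3 -c "
from h import *
to((*NEW[1],.24),(*NEW[1],.12))
cv2.imwrite('pics/s4.png',cv2.resize(manip.read_camera('scene')[160:300,270:430,::-1],None,fx=4,fy=4,interpolation=2))
"
```

```text
t 7.92 tcp [ 0.5925 -0.052   0.2404] open 0.0148 F [ 0.3  0.9 -2.1] yaw row 0.003
(0.5934, -0.0544, 0.24) -> [-0.23  0.12  0.04]
(0.5934, -0.0544, 0.12) -> [-0.25  0.12 12.04]
```

View pics/s4.png

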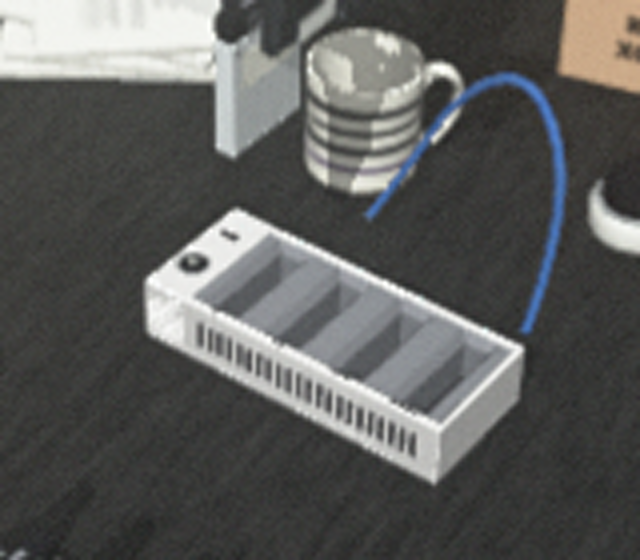

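```bash
python3 -c "
from h import *
u=np.array([(218,150),(233,157),(298,110)])/4+[270,160]-.4
P=ray('scene',u,.1757);print(P)
e=np.array([.13,.992]);f=np.array([.992,-.13]);c=np.array([.5925,-.052])
print(c+.035*e+.0075*f,c+.035*e-.0075*f,c-.035*e-.0075*f)
"
```

```text
[[ 0.59995651 -0.017325  ]
 [ 0.58821222 -0.01573905]
 [ 0.57776715 -0.08034259]]
[ 0.60449  -0.018255] [ 0.58961  -0.016305] [ 0.58051  -0.085745]
```

send_rows(
  rows=[
    [[-0.24,0.12,2,0.003],[-0.24,0.12,5,0.003],[-0.24,0.12,8.5,0.003],[-0.24,0.12,11,0.003],[-0.24,0.12,11.5,0.003],[-0.24,0.12,11.5,0.003],[-0.24,0.12,11.5,0.003],[-0.24,0.12,11.5,0.003]],
  ],
)

```text
clock: 8.98
tool_pos: [0.594, -0.0547, 0.1262]
tool_rot: [[0.133, 0.991, 0.002], [0.991, -0.133, 0.002], [0.002, 0.001, -1.0]]
force: [0.2, -0.5, -1.6]
opening: 0.0149
```

```bash
python3 -c "
from h import *
to((*NEW[1],.12),(*NEW[1],.079))
cv2.imwrite('pics/s5.png',cv2.resize(manip.read_camera('scene')[180:290,290:420,::-1],None,fx=4.5,fy=4.5,interpolation=2))
"
```

```text
t 8.97 tcp [ 0.594  -0.0547  0.1262] open 0.0149 F [ 0.2 -0.5 -1.6] yaw row -0.001
(0.5934, -0.0544, 0.12) -> [ 0.02 -0.07  0.62]
(0.5934, -0.0544, 0.079) -> [ 0.02 -0.08  4.72]
```

View pics/s5.png

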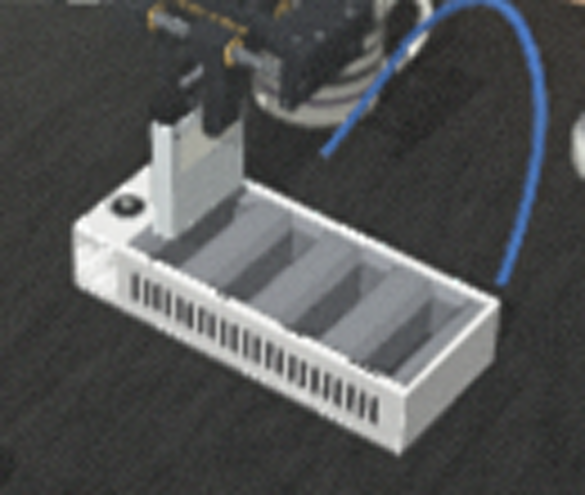

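The held cartridge sits over the bay 1 mouth, about 1 cm above the rim. The measured corners match what's expected to 1–4 mm. Lowering slowly.

send_rows(
  rows=[
    [[0.02,-0.08,0.4,0],[0.02,-0.08,0.8,0],[0.02,-0.08,1.2,0],[0.02,-0.08,1.6,0],[0.02,-0.08,2,0],[0.02,-0.08,2.4,0],[0.02,-0.08,2.4,0]],
  ],
)

```text
clock: 9.9
tool_pos: [0.5929, -0.0544, 0.1017]
tool_rot: [[0.133, 0.991, 0.001], [0.991, -0.133, 0.002], [0.002, 0.0, -1.0]]
force: [0.2, -0.0, -1.4]
opening: 0.0146
```

```bash
python3 -c "
from h import *
to((*NEW[1],.079))"
```

```text
t 9.9 tcp [ 0.5929 -0.0544  0.1017] open 0.0146 F [ 0.2 -0.  -1.4] yaw row -0.001
(0.5934, -0.0544, 0.079) -> [0.   0.04 2.27]
```

send_rows(
  rows=[
    [[0,0.02,0.5,0],[0,0.02,1,0],[0,0.02,1.4,0],[0,0.02,1.8,0],[0,0.02,2,0],[0,0.02,2.15,0],[0,0.02,2.25,0],[0,0.02,2.25,0]],
  ],
)

```text
clock: 10.9
tool_pos: [0.5932, -0.0544, 0.0792]
tool_rot: [[0.133, 0.991, 0.001], [0.991, -0.133, 0.002], [0.002, 0.0, -1.0]]
force: [-0.3, -0.7, -0.5]
opening: 0.0149
```

```bash
python3 -c "
from h import *
to((*NEW[1],.079))"
```

```text
t 10.9 tcp [ 0.5932 -0.0544  0.0792] open 0.0149 F [-0.3 -0.7 -0.5] yaw row -0.001
(0.5934, -0.0544, 0.079) -> [-0.    0.02  0.02]
```

send_rows(
  rows=[
    [[0,0,0.05,0],[0,0,0.1,0],[0,0,0.1,0]],
  ],
)

```text
clock: 11.28
tool_pos: [0.5934, -0.0544, 0.0787]
tool_rot: [[0.133, 0.991, 0.001], [0.991, -0.133, 0.002], [0.002, 0.001, -1.0]]
force: [-1.5, -0.6, 5.5]
opening: 0.0146
```

Contact with the slot floor came at z=0.0787, the same TCP height as in the old dock, so it is seated. Releasing and rising.

send_rows(
  rows=[
    [[0,0,0,0],[0,0,0,0],[0,0,0,0],[0,0,0,0],[0,0,-1.5,0],[0,0,-5,0],[0,0,-10,0],[0,0,-13,0],[0,0,-13,0],[0,0,-13,0]],
  ],
  jaw=38,
)

```text
clock: 12.52
tool_pos: [0.5928, -0.0548, 0.2084]
tool_rot: [[0.133, 0.991, 0.001], [0.991, -0.133, 0.001], [0.001, 0.0, -1.0]]
force: [-0.9, 0.3, 0.4]
opening: 0.0333
```

```bash
python3 -c "
from h import *
to((*OLD[2],.21),(*OLD[2],.135),(*OLD[2],.0787))
cv2.imwrite('pics/s6.png',cv2.resize(manip.read_camera('scene')[180:290,290:420,::-1],None,fx=4.5,fy=4.5,interpolation=2))
"
```

```text
t 12.53 tcp [ 0.5928 -0.0548  0.2084] open 0.0333 F [-0.9  0.3  0.4] yaw row -0.001
(0.5043, 0.2979, 0.21) -> [ 33.77 -13.46  -0.11]
(0.5043, 0.2979, 0.135) -> [ 33.76 -13.46   7.39]
(0.5043, 0.2979, 0.0787) -> [ 33.76 -13.47  13.02]
```

View pics/s6.png

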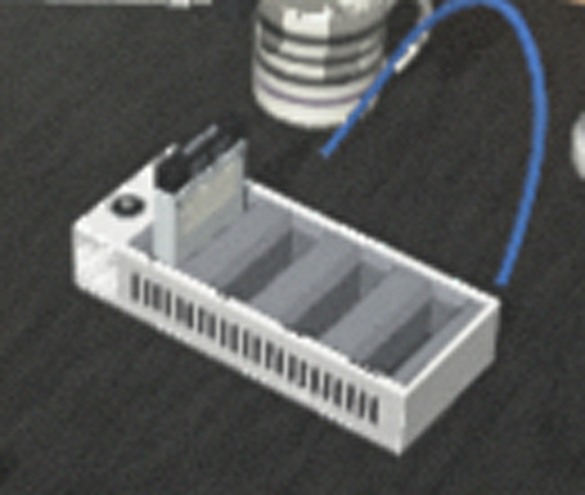

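The first cartridge stands upright and down in bay 1, next to the button at (128,205). Next is bay 2.

send_rows(
  rows=[
    [[2,-0.8,0,0],[6,-2.4,0,0],[10,-4,0,0],[14,-5.6,0,0],[18,-7.2,0,0],[22,-8.8,0,0],[26,-10.4,0,0],[30,-12,0,0],[32.5,-13,0,0],[33.77,-13.46,0,0],[33.77,-13.46,2,0],[33.77,-13.46,5,0],[33.77,-13.46,7.3,0],[33.77,-13.46,7.4,0],[33.77,-13.46,7.4,0],[33.77,-13.46,7.4,0]],
  ],
)

```text
clock: 14.58
tool_pos: [0.5046, 0.2981, 0.1353]
tool_rot: [[0.134, 0.991, 0.001], [0.991, -0.134, 0.002], [0.002, 0.0, -1.0]]
force: [-0.3, 0.4, -0.6]
opening: 0.0334
```

```bash
python3 -c "
from h import *
to((*OLD[2],.12),(*OLD[2],.0787))
"
```

```text
t 14.57 tcp [0.5046 0.2981 0.1353] open 0.0334 F [-0.3  0.4 -0.6] yaw row -0.001
(0.5043, 0.2979, 0.12) -> [-0.02 -0.02  1.53]
(0.5043, 0.2979, 0.0787) -> [-0.03 -0.03  5.66]
```

send_rows(
  rows=[
    [[-0.03,-0.03,1,0],[-0.03,-0.03,2,0],[-0.03,-0.03,3,0],[-0.03,-0.03,4,0],[-0.03,-0.03,5,0],[-0.03,-0.03,5.65,0],[-0.03,-0.03,5.65,0]],
  ],
)

```text
clock: 15.45
tool_pos: [0.504, 0.2978, 0.0782]
tool_rot: [[0.133, 0.991, 0.0], [0.991, -0.133, 0.002], [0.002, -0.0, -1.0]]
force: [-1.0, 1.2, 0.7]
opening: 0.0336
```

send_rows(
  rows=[
    [[0,0,0,0],[0,0,0,0],[0,0,0,0],[0,0,0,0]],
  ],
  jaw=0,
)

```text
clock: 15.95
tool_pos: [0.5042, 0.2979, 0.0785]
tool_rot: [[0.133, 0.991, 0.001], [0.991, -0.133, 0.002], [0.002, 0.0, -1.0]]
force: [-0.3, 0.6, 1.6]
opening: 0.0148
```

```bash
python3 -c "
from h import *
to((*OLD[2],.24),(*NEW[2],.24),(*NEW[2],.126))
"
```

```text
t 15.95 tcp [0.5042 0.2979 0.0785] open 0.0148 F [-0.3  0.6  1.6] yaw row -0.001
(0.5043, 0.2979, 0.24) -> [ 3.000e-02  1.000e-02 -1.615e+01]
(0.5438, -0.0478, 0.24) -> [-33.7    8.54 -16.21]
(0.5438, -0.0478, 0.126) -> [-33.72   8.54  -4.81]
```

send_rows(
  rows=[
    [[0,0,-1,0],[0,0,-2.5,0],[0,0,-5,0],[0,0,-9,0],[0,0,-13,0],[-2,0.5,-15.5,0],[-5,1.2,-16.2,0],[-9,2.2,-16.2,0],[-13,3.3,-16.2,0],[-17,4.3,-16.2,0],[-21,5.3,-16.2,0],[-25,6.3,-16.2,0],[-29,7.3,-16.2,0],[-32,8.1,-16.2,0],[-33.7,8.54,-16.2,0],[-33.7,8.54,-15,0],[-33.7,8.54,-12,0],[-33.7,8.54,-8.5,0],[-33.7,8.54,-5.5,0],[-33.7,8.54,-4.8,0]],
  ],
)

```text
clock: 18.45
tool_pos: [0.5421, -0.0454, 0.1239]
tool_rot: [[0.131, 0.991, -0.004], [0.991, -0.131, 0.003], [0.003, -0.004, -1.0]]
force: [1.0, 0.2, -1.0]
opening: 0.0145
```

send_rows(
  rows=[
    [[0,0,0,0],[0,0,0,0]],
  ],
)

```text
clock: 18.7
tool_pos: [0.5427, -0.0446, 0.1248]
tool_rot: [[0.13, 0.992, -0.002], [0.992, -0.13, 0.004], [0.003, -0.002, -1.0]]
force: [0.3, -0.6, -1.7]
opening: 0.0147
```

```bash
python3 -c "
from h import *
to((*NEW[2],.12),(*NEW[2],.079))
cv2.imwrite('pics/s7.png',cv2.resize(manip.read_camera('scene')[180:290,290:420,::-1],None,fx=4.5,fy=4.5,interpolation=2))
"
```

```text
t 18.7 tcp [ 0.5427 -0.0446  0.1248] open 0.0147 F [ 0.3 -0.6 -1.7] yaw row 0.002
(0.5438, -0.0478, 0.12) -> [-0.3   0.15  0.48]
(0.5438, -0.0478, 0.079) -> [-0.31  0.16  4.58]
```

View pics/s7.png

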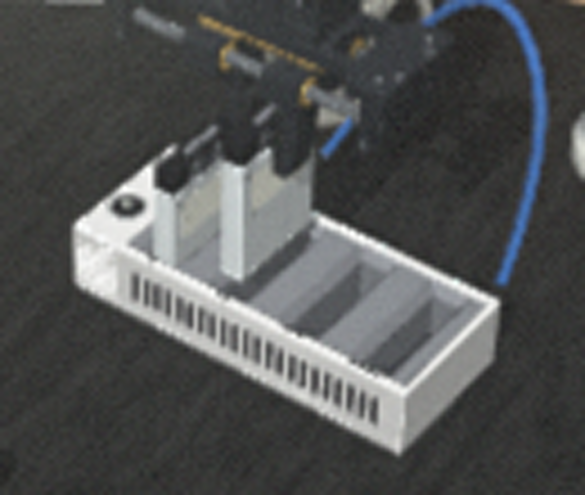

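The second cartridge is over bay 2, clear of the first. I'll correct 3 mm and lower.

send_rows(
  rows=[
    [[-0.3,0.15,0,0],[-0.3,0.15,0,0],[-0.3,0.15,0,0],[-0.3,0.15,0.4,0],[-0.3,0.15,0.8,0],[-0.3,0.15,1.2,0],[-0.3,0.15,1.6,0],[-0.3,0.15,2,0],[-0.3,0.15,2.3,0],[-0.3,0.15,2.3,0]],
  ],
)

```text
clock: 20.0
tool_pos: [0.5437, -0.0481, 0.1017]
tool_rot: [[0.13, 0.991, -0.002], [0.991, -0.13, 0.004], [0.003, -0.003, -1.0]]
force: [-0.7, -0.0, -1.6]
opening: 0.0148
```

```bash
python3 -c "
from h import *
to((*NEW[2],.0788))"
```

```text
t 20.0 tcp [ 0.5437 -0.0481  0.1017] open 0.0148 F [-0.7 -0.  -1.6] yaw row 0.002
(0.5438, -0.0478, 0.0788) -> [0.02 0.01 2.29]
```

send_rows(
  rows=[
    [[0,0,0.5,0],[0,0,1,0],[0,0,1.4,0],[0,0,1.8,0],[0,0,2.05,0],[0,0,2.2,0],[0,0,2.3,0],[0,0,2.35,0],[0,0,2.35,0]],
  ],
)

```text
clock: 21.12
tool_pos: [0.5438, -0.0479, 0.0785]
tool_rot: [[0.13, 0.991, -0.002], [0.991, -0.13, 0.003], [0.003, -0.002, -1.0]]
force: [-2.5, 0.0, 3.4]
opening: 0.0147
```

Seated: floor contact is +3.4 N at the same height as it was gripped (0.0785). Releasing.

send_rows(
  rows=[
    [[0,0,0,0],[0,0,0,0],[0,0,0,0],[0,0,0,0],[0,0,-1.5,0],[0,0,-5,0],[0,0,-10,0],[0,0,-13,0],[0,0,-13,0],[0,0,-13,0]],
  ],
  jaw=38,
)

```text
clock: 22.38
tool_pos: [0.5435, -0.0485, 0.2083]
tool_rot: [[0.13, 0.991, -0.002], [0.991, -0.13, 0.003], [0.003, -0.003, -1.0]]
force: [0.0, 0.1, -0.8]
opening: 0.0335
```

```bash
python3 -c "
from h import *
to((*OLD[3],.21),(*OLD[3],.135),(*OLD[3],.0787))
cv2.imwrite('pics/s8.png',cv2.resize(manip.read_camera('scene')[180:385,225:420,::-1],None,fx=2.9,fy=2.9,interpolation=2))
"
```

```text
t 22.38 tcp [ 0.5435 -0.0485  0.2083] open 0.0335 F [ 0.   0.1 -0.8] yaw row 0.002
(0.5539, 0.2915, 0.21) -> [33.85 -3.4  -0.07]
(0.5539, 0.2915, 0.135) -> [33.82 -3.38  7.43]
(0.5539, 0.2915, 0.0787) -> [33.81 -3.36 13.06]
```

View pics/s8.png

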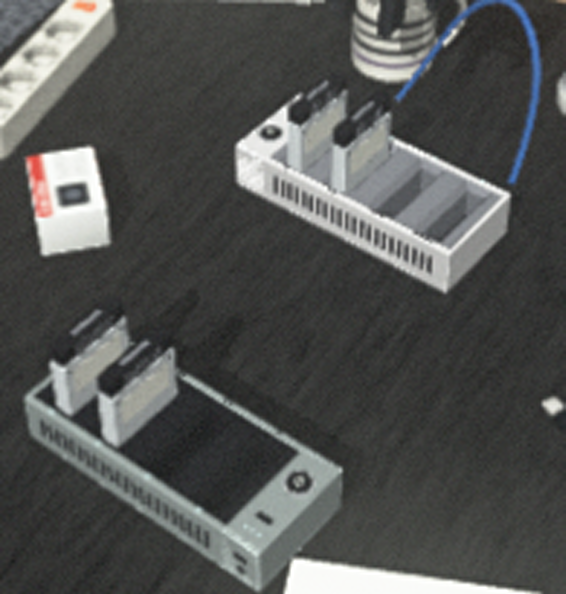

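Two cartridges are seated in new bays 1 and 2, at (318,125) and (362,145). Bays 3 and 4 remain in the old dock. Next is bay 3.

send_rows(
  rows=[
    [[2,-0.2,0,0],[6,-0.6,0,0],[10,-1,0,0],[14,-1.4,0,0],[18,-1.8,0,0],[22,-2.2,0,0],[26,-2.6,0,0],[30,-3,0,0],[32.5,-3.3,0,0],[33.83,-3.39,0,0.002],[33.83,-3.39,2,0.002],[33.83,-3.38,5,0.002],[33.83,-3.38,7.3,0.002],[33.83,-3.38,7.4,0.002],[33.83,-3.38,7.4,0.002],[33.83,-3.38,7.4,0.002]],
  ],
)

```text
clock: 24.42
tool_pos: [0.5542, 0.2916, 0.1358]
tool_rot: [[0.133, 0.991, -0.002], [0.991, -0.133, 0.004], [0.004, -0.003, -1.0]]
force: [-0.6, 0.0, -0.3]
opening: 0.0338
```

```bash
python3 -c "
from h import *
to((*OLD[3],.0787))
"
```

```text
t 24.43 tcp [0.5542 0.2916 0.1358] open 0.0338 F [-0.6  0.  -0.3] yaw row -0.0
(0.5539, 0.2915, 0.0787) -> [-0.03 -0.01  5.71]
```

send_rows(
  rows=[
    [[-0.03,-0.01,1,0],[-0.03,-0.01,2,0],[-0.03,-0.01,3,0],[-0.03,-0.01,4,0],[-0.03,-0.01,5,0],[-0.03,-0.01,5.7,0],[-0.03,-0.01,5.7,0]],
  ],
)

```text
clock: 25.3
tool_pos: [0.5536, 0.2914, 0.0781]
tool_rot: [[0.132, 0.991, -0.003], [0.991, -0.132, 0.004], [0.003, -0.003, -1.0]]
force: [-0.6, -0.2, 0.1]
opening: 0.0334
```

send_rows(
  rows=[
    [[0,0,0,0],[0,0,0,0],[0,0,0,0],[0,0,0,0]],
  ],
  jaw=0,
)

```text
clock: 25.8
tool_pos: [0.5538, 0.2915, 0.0784]
tool_rot: [[0.133, 0.991, -0.002], [0.991, -0.133, 0.004], [0.003, -0.003, -1.0]]
force: [-0.3, -0.9, 1.7]
opening: 0.0148
```

```bash
python3 -c "
from h import *
to((*OLD[3],.24),(*NEW[3],.24),(*NEW[3],.126))
"
```

```text
t 25.8 tcp [0.5538 0.2915 0.0784] open 0.0148 F [-0.3 -0.9  1.7] yaw row -0.0
(0.5539, 0.2915, 0.24) -> [  0.06  -0.03 -16.16]
(0.4943, -0.0411, 0.24) -> [-33.7   -1.53 -16.27]
(0.4943, -0.0411, 0.126) -> [-33.74  -1.5   -4.87]
```

send_rows(
  rows=[
    [[0,0,-1,0],[0,0,-2.5,0],[0,0,-5,0],[0,0,-9,0],[0,0,-13,0],[-2,-0.1,-15.5,0],[-5,-0.2,-16.2,0],[-9,-0.4,-16.2,0],[-13,-0.6,-16.2,0],[-17,-0.8,-16.2,0],[-21,-1,-16.2,0],[-25,-1.2,-16.2,0],[-29,-1.3,-16.2,0],[-32,-1.4,-16.2,0],[-33.7,-1.5,-16.2,0],[-33.7,-1.5,-15,0],[-33.7,-1.5,-12,0],[-33.7,-1.5,-8.5,0],[-33.7,-1.5,-5.5,0],[-33.7,-1.5,-4.8,0]],
  ],
)

```text
clock: 28.3
tool_pos: [0.493, -0.0387, 0.1234]
tool_rot: [[0.13, 0.992, -0.006], [0.992, -0.13, 0.005], [0.005, -0.007, -1.0]]
force: [0.3, 0.0, -2.8]
opening: 0.0146
```

send_rows(
  rows=[
    [[0,0,0,0],[0,0,0,0]],
  ],
)

```text
clock: 28.55
tool_pos: [0.4937, -0.038, 0.1243]
tool_rot: [[0.129, 0.992, -0.005], [0.992, -0.129, 0.006], [0.005, -0.005, -1.0]]
force: [-0.2, -0.2, -2.0]
opening: 0.015
```

```bash
python3 -c "
from h import *
to((*NEW[3],.125),(*NEW[3],.079))
cv2.imwrite('pics/s9.png',cv2.resize(manip.read_camera('scene')[180:290,290:420,::-1],None,fx=4.5,fy=4.5,interpolation=2))
"
```

```text
t 28.55 tcp [ 0.4937 -0.038   0.1243] open 0.015 F [-0.2 -0.2 -2. ] yaw row 0.003
(0.4943, -0.0411, 0.125) -> [-0.3   0.09 -0.07]
(0.4943, -0.0411, 0.079) -> [-0.32  0.12  4.53]
```

View pics/s9.png

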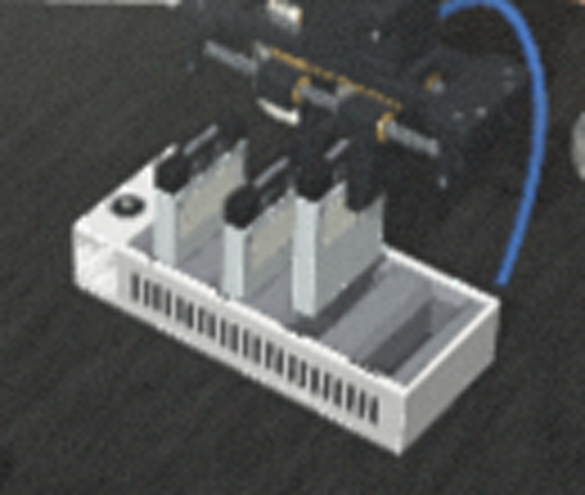

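The third cartridge is over bay 3. Correcting and lowering.

send_rows(
  rows=[
    [[-0.3,0.1,0,0.003],[-0.3,0.1,0,0.003],[-0.3,0.1,0,0.003],[-0.3,0.1,0.4,0.003],[-0.3,0.1,0.8,0.003],[-0.31,0.11,1.2,0.003],[-0.31,0.11,1.6,0.003],[-0.31,0.11,2,0.003],[-0.31,0.11,2.3,0.003],[-0.31,0.11,2.3,0.003]],
  ],
)

```text
clock: 29.85
tool_pos: [0.4942, -0.0414, 0.1012]
tool_rot: [[0.132, 0.991, -0.005], [0.991, -0.132, 0.005], [0.005, -0.005, -1.0]]
force: [-0.5, 0.0, -2.3]
opening: 0.0151
```

```bash
python3 -c "
from h import *
to((*NEW[3],.0786))"
```

```text
t 29.85 tcp [ 0.4942 -0.0414  0.1012] open 0.0151 F [-0.5  0.  -2.3] yaw row -0.0
(0.4943, -0.0411, 0.0786) -> [0.02 0.01 2.26]
```

send_rows(
  rows=[
    [[0.02,0.01,0.5,0],[0.02,0.01,1,0],[0.02,0.01,1.4,0],[0.02,0.01,1.8,0],[0.02,0.01,2.05,0],[0.02,0.01,2.15,0],[0.02,0.01,2.25,0],[0.02,0.01,2.3,0],[0.02,0.01,2.3,0]],
  ],
)

```text
clock: 30.98
tool_pos: [0.4944, -0.0411, 0.0784]
tool_rot: [[0.132, 0.991, -0.004], [0.991, -0.132, 0.005], [0.005, -0.005, -1.0]]
force: [-0.5, 0.3, 1.1]
opening: 0.0149
```

send_rows(
  rows=[
    [[0,0,0.05,0],[0,0,0.05,0]],
  ],
)

```text
clock: 31.22
tool_pos: [0.4945, -0.0411, 0.0784]
tool_rot: [[0.132, 0.991, -0.004], [0.991, -0.132, 0.005], [0.004, -0.005, -1.0]]
force: [-2.3, 0.5, 6.4]
opening: 0.0146
```

send_rows(
  rows=[
    [[0,0,0,0],[0,0,0,0],[0,0,0,0],[0,0,0,0],[0,0,-1.5,0],[0,0,-5,0],[0,0,-10,0],[0,0,-13,0],[0,0,-13,0],[0,0,-13,0]],
  ],
  jaw=38,
)

```text
clock: 32.48
tool_pos: [0.4946, -0.0418, 0.2081]
tool_rot: [[0.132, 0.991, -0.005], [0.991, -0.132, 0.005], [0.004, -0.005, -1.0]]
force: [-0.5, -0.1, -0.1]
opening: 0.0338
```

```bash
python3 -c "
from h import *
to((*OLD[4],.21),(*OLD[4],.135),(*OLD[4],.0787))
cv2.imwrite('pics/s10.png',cv2.resize(manip.read_camera('scene')[180:290,290:420,::-1],None,fx=4.5,fy=4.5,interpolation=2))
"
```

```text
t 32.48 tcp [ 0.4946 -0.0418  0.2081] open 0.0338 F [-0.5 -0.1 -0.1] yaw row -0.0
(0.6035, 0.2851, 0.21) -> [33.85  6.47 -0.08]
(0.6035, 0.2851, 0.135) -> [33.82  6.51  7.42]
(0.6035, 0.2851, 0.0787) -> [33.8   6.54 13.05]
```

View pics/s10.png

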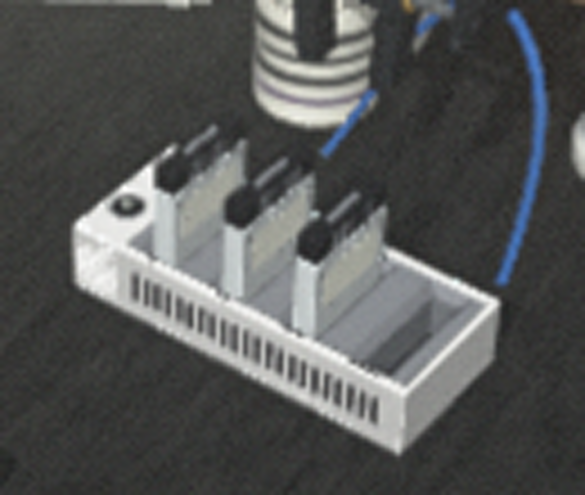

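Three are seated upright. Next is bay 4.

send_rows(
  rows=[
    [[2,0.4,0,0],[6,1.1,0,0],[10,1.9,0,0],[14,2.7,0,0],[18,3.4,0,0],[22,4.2,0,0],[26,5,0,0],[30,5.7,0,0],[32.5,6.2,0,0],[33.85,6.48,0,0],[33.83,6.5,2,0],[33.83,6.5,5,0],[33.83,6.5,7.3,0],[33.83,6.5,7.4,0],[33.83,6.5,7.4,0],[33.83,6.5,7.4,0]],
  ],
)

```text
clock: 34.52
tool_pos: [0.6037, 0.2857, 0.1359]
tool_rot: [[0.132, 0.991, -0.004], [0.991, -0.132, 0.006], [0.005, -0.005, -1.0]]
force: [0.2, -0.2, -0.8]
opening: 0.0335
```

```bash
python3 -c "
from h import *
to((*OLD[4],.0787))
"
```

```text
t 34.52 tcp [0.6037 0.2857 0.1359] open 0.0335 F [ 0.2 -0.2 -0.8] yaw row -0.0
(0.6035, 0.2851, 0.0787) -> [-0.09  0.01  5.72]
```

send_rows(
  rows=[
    [[-0.08,0,1,0],[-0.08,0,2,0],[-0.08,0,3,0],[-0.08,0,4,0],[-0.08,0,5,0],[-0.08,0.01,5.7,0],[-0.08,0.01,5.7,0]],
  ],
)

```text
clock: 35.4
tool_pos: [0.6032, 0.285, 0.0782]
tool_rot: [[0.132, 0.991, -0.005], [0.991, -0.132, 0.005], [0.005, -0.006, -1.0]]
force: [-0.5, -0.1, -0.1]
opening: 0.0332
```

send_rows(
  rows=[
    [[0,0,0,0],[0,0,0,0],[0,0,0,0],[0,0,0,0]],
  ],
  jaw=0,
)

```text
clock: 35.9
tool_pos: [0.6033, 0.2851, 0.0785]
tool_rot: [[0.133, 0.991, -0.004], [0.991, -0.132, 0.006], [0.005, -0.005, -1.0]]
force: [-0.1, -0.5, 1.8]
opening: 0.0144
```

```bash
python3 -c "
from h import *
to((*OLD[4],.24),(*NEW[4],.24),(*NEW[4],.126))
"
```

```text
t 35.9 tcp [0.6033 0.2851 0.0785] open 0.0144 F [-0.1 -0.5  1.8] yaw row -0.0
(0.6035, 0.2851, 0.24) -> [  0.08  -0.07 -16.15]
(0.4447, -0.034, 0.24) -> [-33.65 -11.58 -16.26]
(0.4447, -0.034, 0.126) -> [-33.71 -11.52  -4.86]
```

send_rows(
  rows=[
    [[0,0,-1,0],[0,0,-2.5,0],[0,0,-5,0],[0,0,-9,0],[0,0,-13,0],[-2,-0.7,-15.5,0],[-5,-1.7,-16.2,0],[-9,-3.1,-16.2,0],[-13,-4.5,-16.2,0],[-17,-5.8,-16.2,0],[-21,-7.2,-16.2,0],[-25,-8.6,-16.2,0],[-29,-10,-16.2,0],[-32,-11,-16.2,0],[-33.65,-11.58,-16.2,0],[-33.65,-11.58,-16.2,0],[-33.65,-11.58,-16.2,0],[-33.65,-11.58,-16.2,0],[-33.65,-11.58,-16.2,0]],
  ],
)

```text
clock: 38.28
tool_pos: [0.4449, -0.0333, 0.2394]
tool_rot: [[0.131, 0.991, -0.004], [0.991, -0.131, 0.006], [0.005, -0.005, -1.0]]
force: [-0.4, 0.2, -1.0]
opening: 0.0145
```

```bash
python3 -c "
from h import *
to((*NEW[4],.126))
"
```

```text
t 38.27 tcp [ 0.4449 -0.0333  0.2394] open 0.0145 F [-0.4  0.2 -1. ] yaw row 0.001
(0.4447, -0.034, 0.126) -> [-0.14  0.04 11.34]
```

send_rows(
  rows=[
    [[-0.1,0,2,0],[-0.14,0.02,5,0],[-0.14,0.04,8.5,0],[-0.14,0.04,11,0],[-0.14,0.04,11.4,0],[-0.14,0.04,11.4,0],[-0.14,0.04,11.4,0],[-0.14,0.04,11.4,0]],
  ],
)

```text
clock: 39.28
tool_pos: [0.4452, -0.0342, 0.1262]
tool_rot: [[0.131, 0.991, -0.003], [0.991, -0.131, 0.006], [0.005, -0.004, -1.0]]
force: [-0.0, 0.4, -2.1]
opening: 0.0147
```

```bash
python3 -c "
from h import *
to((*NEW[4],.1),(*NEW[4],.0785))
cv2.imwrite('pics/s11.png',cv2.resize(manip.read_camera('scene')[180:290,290:420,::-1],None,fx=4.5,fy=4.5,interpolation=2))
"
```

```text
t 39.27 tcp [ 0.4452 -0.0342  0.1262] open 0.0147 F [-0.   0.4 -2.1] yaw row 0.001
(0.4447, -0.034, 0.1) -> [-0.01 -0.05  2.62]
(0.4447, -0.034, 0.0785) -> [-0.02 -0.04  4.77]
```

View pics/s11.png

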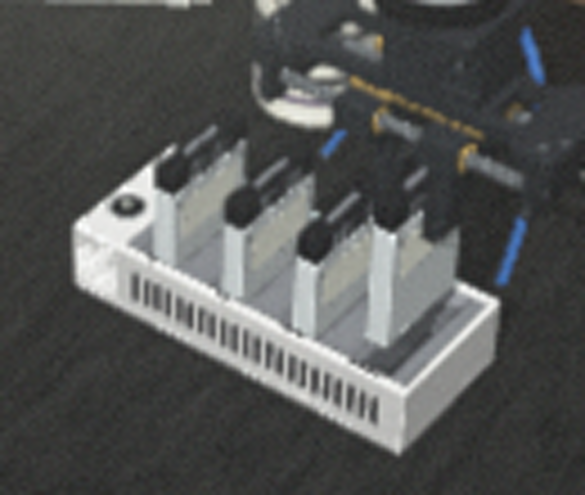

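The fourth cartridge is over bay 4. Lowering.

send_rows(
  rows=[
    [[-0.01,-0.05,0.4,0],[-0.01,-0.05,0.8,0],[-0.01,-0.05,1.2,0],[-0.01,-0.05,1.6,0],[-0.01,-0.05,2,0],[-0.01,-0.05,2.4,0],[-0.01,-0.05,2.4,0]],
  ],
)

```text
clock: 40.2
tool_pos: [0.4443, -0.034, 0.1018]
tool_rot: [[0.131, 0.991, -0.004], [0.991, -0.131, 0.006], [0.005, -0.004, -1.0]]
force: [-0.6, 0.8, -1.5]
opening: 0.0146
```

```bash
python3 -c "
from h import *
to((*NEW[4],.0785))
"
```

```text
t 40.2 tcp [ 0.4443 -0.034   0.1018] open 0.0146 F [-0.6  0.8 -1.5] yaw row 0.001
(0.4447, -0.034, 0.0785) -> [-0.01  0.05  2.33]
```

send_rows(
  rows=[
    [[0,0.03,0.5,0],[0,0.03,1,0],[0,0.03,1.4,0],[0,0.03,1.8,0],[0,0.03,2.1,0],[0,0.03,2.25,0],[0,0.03,2.35,0],[0,0.03,2.4,0],[0,0.03,2.4,0]],
  ],
)

```text
clock: 41.32
tool_pos: [0.4447, -0.0339, 0.0784]
tool_rot: [[0.131, 0.991, -0.003], [0.991, -0.131, 0.005], [0.005, -0.004, -1.0]]
force: [-2.8, 0.5, 8.6]
opening: 0.0147
```

Seated: +8.6 N at z=0.0784. Releasing and retreating upward.

send_rows(
  rows=[
    [[0,0,0,0],[0,0,0,0],[0,0,0,0],[0,0,0,0],[0,0,-1.5,0],[0,0,-5,0],[0,0,-10,0],[0,0,-15,0],[0,0,-20,0],[0,0,-22,0],[0,0,-22,0],[0,0,-22,0]],
  ],
  jaw=38,
)

```text
clock: 42.82
tool_pos: [0.4447, -0.035, 0.2977]
tool_rot: [[0.131, 0.991, -0.005], [0.991, -0.131, 0.005], [0.005, -0.005, -1.0]]
force: [-0.0, -0.1, -0.3]
opening: 0.0336
```

```bash
python3 -c "
from h import *
to((.45,.15,.3))
s=manip.read_camera('scene');cv2.imwrite('pics/s12.png',s[:,:,::-1])
cv2.imwrite('pics/s12z.png',cv2.resize(s[180:290,290:420,::-1],None,fx=4.5,fy=4.5,interpolation=2))
"
```

```text
t 42.83 tcp [ 0.4447 -0.035   0.2977] open 0.0336 F [-0.  -0.1 -0.3] yaw row 0.001
(0.45, 0.15, 0.3) -> [18.41 -1.9  -0.14]
```

View pics/s12z.png

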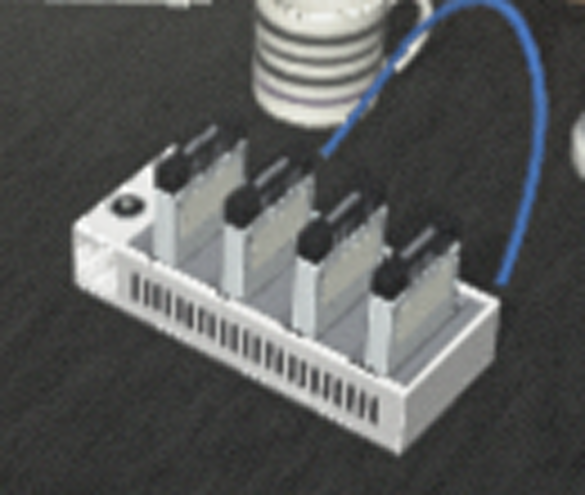

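View pics/s12.png

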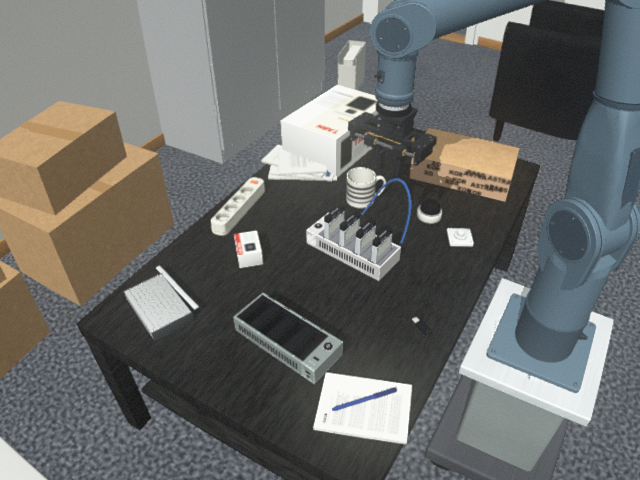

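The old dock at (288,335) is empty, and all four cartridges stand level in the white dock at (353,240). The mug (362,187), the dome camera (429,211) and the carton (248,249) haven't moved. The arm is clear, so I'm handing in.

```bash
python3 -c "
from station import manip
print(manip.job_done())"
```

```text
the job is handed in; nothing more can be done
None
```

I moved all four cartridges one at a time from the old dock to the white one, bays 1 to 4 in order, each into the bay of the same number. I handed the job in at about 43 s of the 96 s.

**Seating:** Each cartridge was lowered slowly until the floor contact showed in the wrist force, 3.4 to 8.6 N. The tool height at contact matched the height at which each one had been gripped in the old dock to within 0.1 mm. The forces I read stayed under 10 N throughout.

**Last pictures:** The four cartridges stand upright and level in the white dock, and the old dock is empty. The mug, dome camera and carton look unmoved. The arm is clear, about 18 cm above the cartridges.

**Small disagreements:**
- The two camera views of the docks differed by up to about 9 mm at hand-picked corners. The top-view fit drawn over the scene view, and the gold contacts, agreed to about 1–2 mm.
- On the first approach the tool settled about 5 mm off. I corrected that before going down to the cartridge.
- The tool tilted slightly over the later moves, up to about 0.4°, with no effect on seating.

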